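# Swipe test of a sprung touch plate

### The arm

A 6-joint arm with a two-finger parallel gripper is mounted at the origin on a cart in front of the work surface, level with it; the furniture and walls round the work are solid. World frame = base frame: x ahead of the robot, y to its left, z up, the work surface at z = 0. Lengths are in m, angles in rad, forces in N, time in s.
With the tool pointing down it reaches from about 0.35 to 0.775 m from the base axis. Payload 7.3 kg.
Tool frame: the origin (TCP) lies on the centre line of the jaws, within the pads' length; the fingertips stand 17 mm ahead of it and the grasp point (between the pads) lies 2 mm behind it (robot.tcp_to_tips is the distance from the TCP to the fingertips, in m); z points along the fingers, y is the line along which they close (so a half turn about z gives the same grasp; the last joint's range is limited). The gripper opens to 92 mm and grips with 3 to 60 N. Pads are 19 mm wide; open, the fingers measure 130 mm over their backs; the gripper's body (75 mm by 190 mm) begins 47 mm behind the grasp point.
Start: joints at [1.176, 0.342, 1.524, -0, 1.275, -0.146], TCP at [0.129, 0.509, 0.219] pointing down, gripper open.
Joint ranges: [-2.53, 2.53], [-0.77, 2.02], [0.04, 2.7], [-1, 4.14], [0.28, 2.66], [-3.11, 3.11]. Speed limits (rad/s): [2.57, 2.57, 3.14, 3.14, 3.14, 3.14].

### API

Orientations are given as [roll, pitch, yaw] about the fixed x, y, z axes, in that order (R = Rz(yaw) Ry(pitch) Rx(roll)).
In Python, from cell import robot gives the robot as it stands. The module is installed in compiled form; this text tells all that it offers.
- The arm moves only by the tool carry_out, never from a script. Its argument "commands" is a list of rows, each a list of 3 entries, a list of its own where there are three numbers: the shift along the tool's x, y, z in m, then the turn about the tool's z in rad, then the opening, from 0 (shut) to 1 (fully open). In form: [[[dx, dy, dz], yaw, claw], ...]. A call has 1 to 20 rows; each row shifts and turns the commanded pose from where the row before left it, along the tool's axes as they then stand; what a row does not reach is not made up. A row lasts 1/8 s, in which the tool goes at most 62.5 mm and 10.7 degrees, less where a joint would pass 70% of its speed; a pose out of reach is approached as far as the arm can. A call is refused whole if a number of a shift passes 0.0625 or a number of a turn 0.188, either way. A call with a gripper value outside its range is refused whole. The fingers move at their own pace and stop on an object; "newtons" is the grip in N (left out, the last holds). Time passes only in rows, so rows that do not move let the fingers close. It gives the time, the measured TCP pose, the force, the opening and the grip force at its end, in the units of the state.
- robot.observe(): the state, without advancing time (a new reading comes with each control period).
- robot.read_camera(name): name is "side" or "top" or "wrist"; returns a dict with "pixels" (400x640x3 uint8, red, green, blue), "fx", "fy", "cx", "cy" (pixels), "view" (4x4, takes a point from world to camera coordinates); the wrist camera has in their place "T_tool_cam" (4x4, takes a point from camera to tool coordinates, whose origin is the TCP and whose axes are the flange's). Camera axes: x right, y up, looking along -z (the intrinsics and any distortion apply to the point x, -y, -z); pixel columns grow to the right and rows downward; lengths in m; the calibration is good to about 2 mm. The wrist camera is an equidistant fisheye: a pixel r from the principal point sees the ray r / f radians off the axis. A picture is of the moment at which its call begins: read the wrist's pose just before it. There is no depth.
- robot.hand_in(): hands the job in; it is judged then, once.
Trained networks look in a picture, given as the dict that the camera call returned (one of the last four; its "shot" number tells which), for a name from the list of things; names that differ only in an ending like _2 or _b are one class to them, and where a whole thing is asked for, a point or a joint stands for the part that bears it (a point fixed in the world has none). Each returns a list of dicts, best first, with "p" (0 to 1); they miss things now and then, are a little off and sometimes report something else, mostly with a low value. They report only what shows in the picture. A call takes as long as a camera call. They do not tell look-alikes from the thing itself.
- robot.find_in(picture, name): "at" ([column, row] in pixels, amid what is visible of it).
- robot.tip_of(picture, name): "at" ([column, row] in pixels: a listed point, or the origin of a listed thing).
The state is a dict: "time": time; "qpos": joint angles; "qvel": joint speeds; "joint_efforts": joint torques, N m; "tool_pos": TCP position; "tool_rot": TCP orientation; "contact_force": force on the tool from outside, world axes, zero at the start; "torque": the same for the moment, N m; "opening": finger opening in m; "grip_force": force on a finger pad.
Only numpy, scipy, OpenCV 4.12 (cv2) and the standard library are available. Lean on these libraries where they do the work, as an engineer would, in place of code of your own. Each camera call takes 0.05 s, during which the arm holds its last target. There are 200 camera calls.

### The job

Swipe-test the touch plate on the bench: with the fingers shut, touch the ring at one end of its stepped track and trace the track around both corners to the crossbar at the other end, with a light touch that makes the plate sink a little but never to its stop, without lifting off or straying from the track. Finish still pressing lightly on the crossbar: the program ends while holding there. Leave the screwdriver, lidded pot and tape roll beside it where they lie.

Things in the scene. Friction and masses are not known exactly. Their poses are not given: they have to be found in the camera images.
- tester: touch-plate tester: grey open-topped housing 150 x 190 mm (x, y), fixed, at any yaw; rim 27 mm high. Origin: centre of its underside, on the bench; z up. In it floats a level black plate 136 x 176 mm. In the plate lies a flat bright track 5 mm wide, three straight legs like a stair step: from the ring at (-40, -70) mm to (-40, 0), to (40, 0), to the crossbar at (40, 70) in this frame
- plate (a joint): how far the black plate (8 mm thick, upper face 40 mm above the bench when untouched) has sunk, m: 0 untouched, 0.014 at its bottom stop. It moves straight down without tilting, on springs: begins to sink at about 1.2 N, then 0.45 N more per mm (3 N at 4 mm, 6.2 N at 11 mm), and springs back. A light touch is 1 to 11 mm
- track_ring (a point): centre of the ring, 26 mm across, a start mark at one end of the track; on the plate's upper face, sinks with it
- track_corner1 (a point): first corner of the track after the ring, 70 mm from it; on the plate's upper face
- track_corner2 (a point): second corner, 80 mm from the first; on the plate's upper face
- track_bar (a point): middle of the crossbar, 34 x 7 mm, square across the end of the track, 70 mm from the second corner; on the plate's upper face
- screwdriver_blue: loose blue screwdriver, 169 mm long (its y), 23 mm high, lying beside the tester; origin under its middle, on the bench. Bystander
- paste_pot: loose round pot with a screw lid, 63 mm across, 34 mm high, standing beside the tester; origin under its middle. Bystander
- tape_black: loose roll of black tape, 62 mm across, 19 mm high, lying flat beside the tester; origin under its middle. Bystander
There are look-alikes about, which are no part of the job. Several things look just like the tester: the one meant starts farthest from the robot's base.

How it is judged:
On the way, in this order (a step that is already met when the one before it is completed fails the run):
1. the shut fingers touch the ring lightly (horizontal distance between the grasp point and track_ring below 0.015 m and value of joint plate between 0.001 and 0.011 m and contact force between the fingers and tester above 0.3 N), for 0.05 s.
2. the trace reaches the first corner, still touching (horizontal distance between the grasp point and track_corner1 below 0.015 m and value of joint plate between 0.001 and 0.011 m and contact force between the fingers and tester above 0.3 N), for 0.05 s.
3. the trace reaches the second corner, still touching (horizontal distance between the grasp point and track_corner2 below 0.015 m and value of joint plate between 0.001 and 0.011 m and contact force between the fingers and tester above 0.3 N), for 0.05 s.
4. the trace reaches the crossbar, still touching (horizontal distance between the grasp point and track_bar below 0.015 m and value of joint plate between 0.001 and 0.011 m and contact force between the fingers and tester above 0.3 N), for 0.05 s.
At the end, for the whole second after the job is handed in: The shut fingertips rest within 15 mm of the middle of the crossbar and hold the plate still, 1 to 11 mm down, with less than 15 N; the screwdriver, lidded pot and tape roll lie within 10 mm of where they were (all of step 4 and contact force between the fingers and tester below 15 N and velocity of joint plate between -0.01 and 0.01 m/s and distance of each of screwdriver_blue, paste_pot, tape_black from where it was at the start of the episode below 0.01 m); the arm keeps its last pose, push and grip.
It fails at once if the plate is pressed towards its bottom stop (12 mm or more) (value of joint plate above 0.012 m).
It fails at once if the tester is pushed or struck with more than 20 N (contact force between any of the fingers, the arm and tester above 20 N).
It fails at once if the plate is pressed with the fingers more than 18 mm off the track's centre line (value of joint plate above 0.0015 m and not ((x of the grasp point in the frame of tester between -0.058 and -0.022 m and y of the grasp point in the frame of tester between -0.088 and 0.018 m) or (x of the grasp point in the frame of tester between -0.058 and 0.058 m and y of the grasp point in the frame of tester between -0.018 and 0.018 m) or (x of the grasp point in the frame of tester between 0.022 and 0.058 m and y of the grasp point in the frame of tester between -0.018 and 0.088 m))).
It fails at once if the fingers lift off the plate between the ring and the crossbar (plate up while the fingertips are within about 12 mm above the track's middle part) (value of joint plate below 0.0004 m and ((x of the grasp point in the frame of tester between -0.058 and -0.022 m and y of the grasp point in the frame of tester between -0.052 and 0.018 m) or (x of the grasp point in the frame of tester between -0.058 and 0.058 m and y of the grasp point in the frame of tester between -0.018 and 0.018 m) or (x of the grasp point in the frame of tester between 0.022 and 0.058 m and y of the grasp point in the frame of tester between -0.018 and 0.052 m)) and z of the grasp point in the frame of tester below 0.071 m).
It fails at once if the screwdriver, lidded pot or tape roll is moved by more than 15 mm or lifted (distance of any of screwdriver_blue, paste_pot, tape_black from where it was at the start of the episode above 0.015 m).
It also fails if it takes over 48 s, if anything falls off the work surface, if the arm or the gripper's body presses on something with over 40 N, if the wrist force passes 120 N, or if a joint passes its speed limit or range.

## Working session

There is one attempt and no reset: what is moved stays moved. The work goes in short steps, Python scripts to look and compute and a tool call to move; the robot and the scene stay as the last step left them, time stands still between calls to the robot, and variables do not carry over. Pictures are saved under pics/ and viewed, at most 10 in all, crops included, and the job is handed in when it is done.

Besides the shell and the picture viewer there is one more tool, called as name(argument=value, ...), one argument or row to a line, values as JSON. carry_out: Moves the arm, as the interface text tells. Its arguments: {"type":"object","properties":{"commands":{"type":"array"},"newtons":{"type":"number"}},"required":["commands"]}

```bash
mkdir -p pics; python3 - <<'E'
from cell import robot
import cv2,numpy as np
s=robot.observe(); print(s['time'],s['tool_pos'],s['tool_rot'],s['opening'],robot.tcp_to_tips)
ims=[]
for n in ['top','side']:
    p=robot.read_camera(n); cv2.imwrite(f'pics/{n}0.png',p['pixels'][:,:,::-1])
    print(n,p['fx'],p['fy'],p['cx'],p['cy'],np.round(p['view'],4).tolist(),[k for k in p if k!='pixels'])
    for nm in ['tester','track_ring','track_corner1','track_corner2','track_bar','screwdriver_blue','paste_pot','tape_black']:
        print(nm,[(np.round(d['at']).tolist(),round(d['p'],2)) for d in robot.tip_of(p,nm)])
E
```

```text
0.0 [0.12908945 0.50845146 0.2178471 ] [-3.14008739e+00 -2.05889167e-04  2.89278920e+00] 0.09179884770591659 0.017
top 412.52778708145763 412.52778708145763 323.5168154553027 203.35504852125067 [[-0.0128, -0.9999, 0.0055, 0.0213], [0.9838, -0.0116, 0.1791, -0.5597], [-0.179, 0.0077, 0.9838, -0.8186], [0.0, 0.0, 0.0, 1.0]] ['fx', 'fy', 'cx', 'cy', 'view', 'shot']
tester [([409.0, 272.0], 0.87), ([282.0, 220.0], 0.55), ([319.0, 216.0], 0.32), ([315.0, 265.0], 0.3)]
track_ring [([319.0, 218.0], 0.9), ([285.0, 218.0], 0.7), ([453.0, 269.0], 0.61)]
track_corner1 [([425.0, 289.0], 0.9), ([406.0, 256.0], 0.81), ([290.0, 233.0], 0.72), ([271.0, 202.0], 0.71)]
track_corner2 [([425.0, 289.0], 0.9), ([406.0, 256.0], 0.81), ([290.0, 233.0], 0.72), ([271.0, 202.0], 0.71)]
track_bar [([371.0, 272.0], 0.77), ([242.0, 220.0], 0.6)]
screwdriver_blue [([254.0, 180.0], 0.82)]
paste_pot [([315.0, 264.0], 0.8)]
tape_black [([222.0, 236.0], 0.79)]
side 413.42765998274353 413.42765998274353 319.2798189609805 196.91104416032994 [[0.9709, -0.2395, -0.0095, -0.5176], [0.1177, 0.4421, 0.8892, -0.1364], [-0.2087, -0.8644, 0.4574, -0.7456], [0.0, 0.0, 0.0, 1.0]] ['fx', 'fy', 'cx', 'cy', 'view', 'shot']
tester [([308.0, 207.0], 0.87), ([277.0, 295.0], 0.78)]
track_ring [([314.0, 210.0], 0.71), ([308.0, 206.0], 0.32)]
track_corner1 [([256.0, 290.0], 0.8), ([292.0, 266.0], 0.74), ([297.0, 198.0], 0.66), ([319.0, 190.0], 0.64)]
track_corner2 [([256.0, 290.0], 0.8), ([292.0, 266.0], 0.74), ([297.0, 198.0], 0.66), ([319.0, 190.0], 0.64)]
track_bar [([302.0, 178.0], 0.91), ([269.0, 251.0], 0.58)]
screwdriver_blue [([339.0, 188.0], 0.54)]
paste_pot [([271.0, 233.0], 0.79)]
tape_black [([286.0, 187.0], 0.59), ([294.0, 198.0], 0.56), ([337.0, 193.0], 0.31), ([302.0, 177.0], 0.3)]
```

```bash
python3 - <<'E'
import cv2
i=cv2.imread('pics/top0.png')[150:330,200:490]
cv2.imwrite('pics/top0c.png',cv2.resize(i,None,fx=2.7,fy=2.7,interpolation=cv2.INTER_CUBIC))
i=cv2.imread('pics/side0.png')[100:350,180:440]
cv2.imwrite('pics/side0c.png',cv2.resize(i,None,fx=2.4,fy=2.4,interpolation=cv2.INTER_CUBIC))
E
```

```text
(no output)
```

View pics/top0c.png

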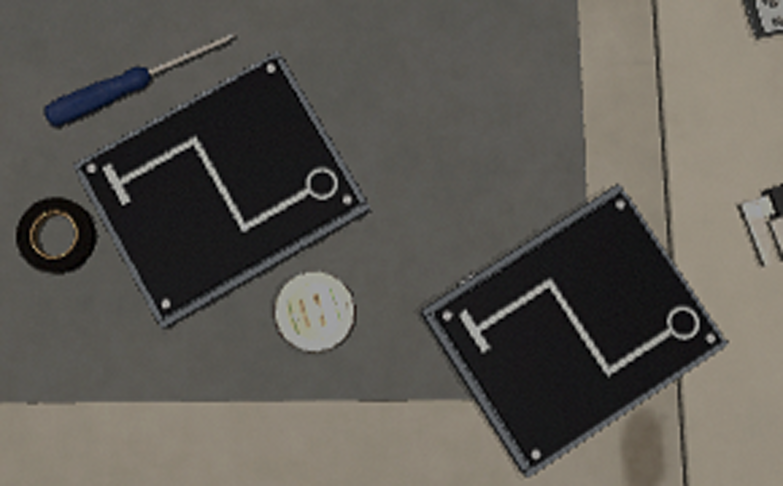

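View pics/side0c.png

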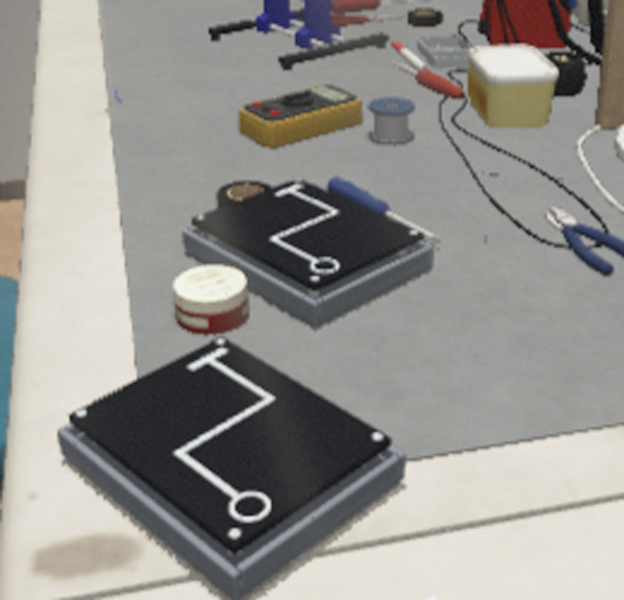

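```bash
cat > h.py <<'E'
import numpy as np
from scipy.optimize import least_squares
P=np.array([[-.04,-.07],[-.04,0],[.04,0],[.04,.07]])
def world(q,z=.04):
    c,s=np.cos(q[2]),np.sin(q[2])
    return np.c_[P@np.array([[c,s],[-s,c]])+q[:2],np.full(4,z)]
def proj(p,X):
    c=X@p['view'][:3,:3].T+p['view'][:3,3]
    return np.c_[p['cx']+p['fx']*c[:,0]/-c[:,2],p['cy']-p['fy']*c[:,1]/-c[:,2]]
E
python3 - <<'E'
from h import *
from cell import robot
t=robot.read_camera('top');s=robot.read_camera('side')
A={'L':(np.array([[319.1,217.9],[290.5,233.8],[271.7,202.2],[243.5,218.2]]),np.array([[314.5,210.5],[296,198.8],[319.5,189.5],[301.5,178.6]])),
'R':(np.array([[453,269.3],[425.5,288.5],[405,255.7],[375.5,272.5]]),np.array([[284,310],[255,289],[292.5,266],[267,250]]))}
for k,(a,b) in A.items():
  for nm,f in (('both',lambda q:np.r_[(proj(t,world(q))-a).ravel(),(proj(s,world(q))-b).ravel()]),('top',lambda q:(proj(t,world(q))-a).ravel()),('side',lambda q:(proj(s,world(q))-b).ravel())):
    r=min((least_squares(f,[.5,0,y]) for y in (-2,0,2)),key=lambda r:r.cost)
    print(k,nm,r.x.round(4),np.hypot(*r.x[:2]).round(3),abs(r.fun).max().round(2)); 
    if nm=='both':print(world(r.x).round(4).tolist(),np.hypot(*world(r.x)[:,:2].T).round(3))
E
```

```text
L both [0.532  0.1041 0.5065] 0.542 2.21
[[0.5309, 0.0235, 0.04], [0.497, 0.0847, 0.04], [0.5669, 0.1236, 0.04], [0.533, 0.1848, 0.04]] [0.531 0.504 0.58  0.564]
L top [0.5315 0.1044 0.5155] 0.542 0.44
L side [0.5324 0.1031 0.4943] 0.542 2.07
R both [ 0.4165 -0.1731  0.5461] 0.451 0.94
[[0.4187, -0.2537, 0.04], [0.3823, -0.1939, 0.04], [0.4507, -0.1523, 0.04], [0.4143, -0.0925, 0.04]] [0.49  0.429 0.476 0.425]
R top [ 0.4162 -0.1729  0.5428] 0.451 1.01
R side [ 0.4166 -0.1735  0.5478] 0.451 0.71
```

carry_out(
  commands=[
    [[-0.036,-0.026,0],0,0],
    [[-0.036,-0.026,0],0,0],
    [[-0.036,-0.026,0],0,0],
    [[-0.036,-0.026,0],0,0],
    [[-0.036,-0.026,0],0,0],
    [[-0.036,-0.026,0],0,0],
    [[-0.036,-0.026,0],0,0],
    [[-0.036,-0.026,0],0,0],
    [[-0.036,-0.026,0],0,0],
    [[-0.036,-0.026,0],0,0],
    [[-0.036,-0.026,0],0,0],
    [[-0.036,-0.026,0],0,0],
    [[-0.036,-0.026,0],0,0],
    [[-0.036,-0.026,0],0,0],
    [[0,0,0],0,0],
    [[0,0,0],0,0],
    [[0,0,0],0,0],
  ],
  newtons=10,
)

```text
time: 3.12
tool_pos: [0.5275, 0.0329, 0.2186]
tool_rot: [3.141, -0.0, 2.894]
contact_force: [-0.3, 0.3, 0.2]
opening: 0.0003
grip_force: 0.0
```

```bash
cat >> h.py <<'E'
def wristrays(p,s,uv):
    from scipy.spatial.transform import Rotation as R
    T=np.eye(4);T[:3,:3]=R.from_euler('xyz',s['tool_rot']).as_matrix();T[:3,3]=s['tool_pos'];T=T@p['T_tool_cam']
    d=np.asarray(uv,float)-[p['cx'],p['cy']];r=np.hypot(*d.T);th=r/p['fx']
    ray=np.c_[np.sin(th)[:,None]*d/r[:,None],np.cos(th)]*[1,-1,-1]
    return T[:3,3],ray@T[:3,:3].T
def wristxy(p,s,uv,z=.04):
    o,r=wristrays(p,s,uv); return (o+r*((z-o[2])/r[:,2])[:,None])[:,:2]
E
python3 - <<'E'
from h import *
from cell import robot
import cv2
s=robot.observe();p=robot.read_camera('wrist');cv2.imwrite('pics/w1.png',p['pixels'][:,:,::-1])
for nm in ['track_ring','track_corner1','track_corner2','track_bar','screwdriver_blue','paste_pot','tape_black']:
    for d in robot.tip_of(p,nm): print(nm,np.round(d['at'],1),round(d['p'],2),wristxy(p,s,[d['at']],.04 if 'track' in nm else 0.).round(4))
print(world([.532,.1041,.5065]).round(4).tolist())
E
```

```text
track_ring [ 97.8 159.7] 0.73 [[ 0.4179 -0.2547]]
track_ring [314.8 185.3] 0.58 [[0.529  0.0231]]
track_corner1 [125.3 121.2] 0.84 [[ 0.3857 -0.1905]]
track_corner1 [162.4 161. ] 0.79 [[ 0.4516 -0.1511]]
track_corner1 [358.4 142.2] 0.74 [[0.4932 0.0826]]
track_corner1 [405.1 194.1] 0.69 [[0.5647 0.1231]]
track_corner2 [125.3 121.2] 0.84 [[ 0.3857 -0.1905]]
track_corner2 [162.4 161. ] 0.79 [[ 0.4516 -0.1511]]
track_corner2 [358.4 142.2] 0.74 [[0.4932 0.0826]]
track_corner2 [405.1 194.1] 0.69 [[0.5647 0.1231]]
track_bar [192.9 113.9] 0.97 [[ 0.4101 -0.0938]]
track_bar [449.  157.1] 0.86 [[0.5338 0.1855]]
screwdriver_blue [372.4 166.3] 0.6 [[0.5305 0.097 ]]
screwdriver_blue [436.9 220.7] 0.59 [[0.6245 0.1701]]
paste_pot [305.7 103. ] 0.87 [[0.4334 0.0352]]
tape_black [465.9 117.3] 0.89 [[0.4947 0.2369]]
[[0.531, 0.0235, 0.04], [0.497, 0.0847, 0.04], [0.567, 0.1235, 0.04], [0.533, 0.1847, 0.04]]
```

View pics/w1.png

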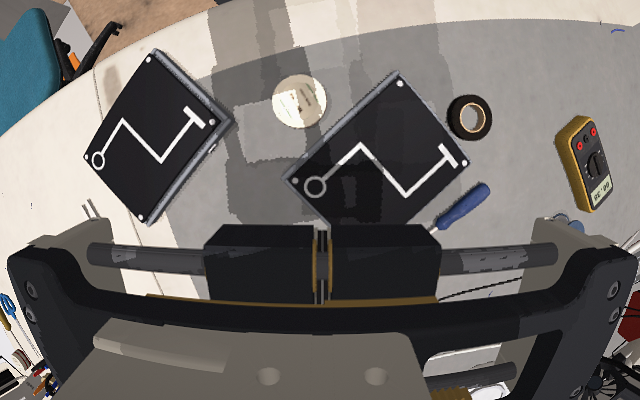

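carry_out(
  commands=[
    [[-0.005,-0.009,0.03],0,0],
    [[0,0,0.03],0,0],
    [[0,0,0.03],0,0],
    [[0,0,0.03],0,0],
    [[0,0,0.02],0,0],
    [[0,0,0.01],0,0],
    [[0,0,0],0,0],
    [[0,0,0],0,0],
  ],
)

```text
time: 4.53
tool_pos: [0.5313, 0.022, 0.0694]
tool_rot: [3.141, 0.002, 2.893]
contact_force: [-0.2, -0.2, 0.1]
opening: 0.0006
grip_force: 0.0
```

carry_out(
  commands=[
    [[0,0,0.004],0,0],
    [[0,0,0.004],0,0],
    [[0,0,0.003],0,0],
    [[0,0,0.002],0,0],
    [[0,0,0.001],0,0],
    [[0,0,0],0,0],
    [[0,0,0],0,0],
  ],
)

```text
time: 5.4
tool_pos: [0.5308, 0.022, 0.0546]
tool_rot: [3.141, 0.0, 2.893]
contact_force: [-0.2, 0.1, -0.3]
opening: 0.0003
grip_force: 0.0
```

carry_out(
  commands=[
    [[0,0,0.001],0,0],
    [[0,0,0.001],0,0],
    [[0,0,0.001],0,0],
    [[0,0,0],0,0],
  ],
)

```text
time: 5.9
tool_pos: [0.5307, 0.022, 0.0514]
tool_rot: [3.142, -0.0, 2.893]
contact_force: [0.8, -0.2, -0.3]
opening: 0.0002
grip_force: 0.0
```

```bash
cat > ob.py <<'E'
from cell import robot
import numpy as np
a=[]
for _ in range(5):
    robot.read_camera('side'); s=robot.observe(); a.append(np.r_[s['tool_pos'],s['contact_force']])
print(s['time'],np.mean(a,0).round(4),np.std(a,0).round(4))
E
python3 ob.py
```

```text
6.15 [0.5307 0.022  0.0515 0.2535 0.1516 0.4788] [0.     0.     0.     0.2664 0.7732 0.3522]
```

carry_out(
  commands=[
    [[0,0,0.001],0,0],
    [[0,0,0.001],0,0],
    [[0,0,0],0,0],
  ],
)

```text
time: 6.52
tool_pos: [0.5307, 0.022, 0.0494]
tool_rot: [3.142, -0.0, 2.893]
contact_force: [-0.3, 0.4, -0.8]
opening: 0.0008
grip_force: 0.0
```

```bash
python3 ob.py
```

```text
6.775 [ 0.5307  0.022   0.0495  0.0921 -0.2061 -0.2058] [0.     0.     0.     0.5237 0.6086 0.2644]
```

```bash
python3 - <<'E'
from cell import robot
import cv2
i=robot.read_camera('side')['pixels'][:,:,::-1]
cv2.imwrite('pics/s2.png',cv2.resize(i[130:260,230:400],None,fx=4.5,fy=4.5,interpolation=cv2.INTER_CUBIC))
E
```

```text
(no output)
```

View pics/s2.png

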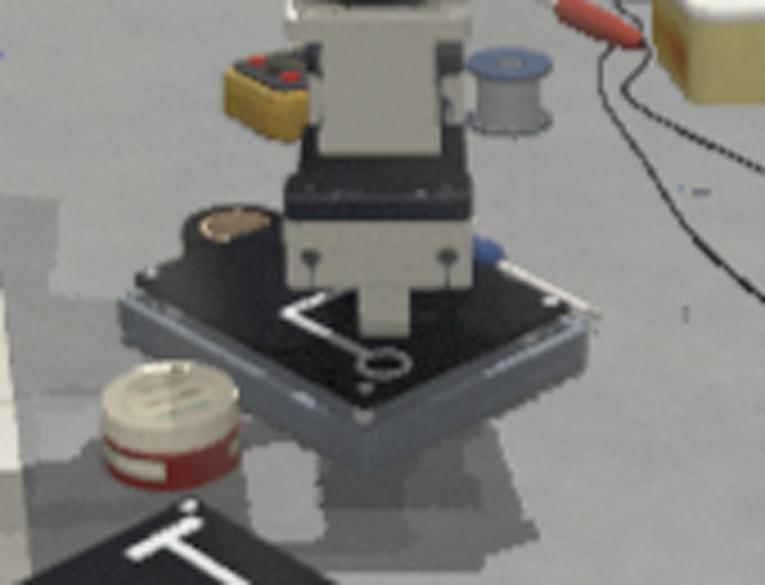

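```bash
python3 - <<'E'
from h import *
from cell import robot
import cv2
s=robot.observe();print(s['tool_pos'],s['tool_rot'],s['qpos'])
p=robot.read_camera('side')
X=np.array([s['tool_pos']+[0,0,-.017+d] for d in (0,.005,.01,.015,.02)]+[[.530,.0233,.04]])
print((proj(p,X)).round(1), ((proj(p,X)-[230,130])*4.5).round(0))
print(robot.tip_of(p,'track_ring')[:2])
print(np.linalg.inv(p['view'])[:3,3])
E
```

```text
[0.53076441 0.02202185 0.049534  ] [3.14151759e+00 7.68709645e-05 2.89285137e+00] [-1.02892183e-01  5.48772569e-01  1.71760666e+00  8.21949579e-05
  8.75126465e-01 -1.42499990e+00]
[[315.5 213.8]
 [315.5 211.7]
 [315.4 209.6]
 [315.4 207.5]
 [315.4 205.4]
 [314.9 210.5]] [[385. 377.]
 [385. 368.]
 [384. 358.]
 [384. 349.]
 [384. 339.]
 [382. 362.]]
[{'at': [284.0, 310.9], 'p': 0.67}]
[ 0.36292134 -0.70816217  0.4574621 ]
```

```bash
python3 - <<'E'
from h import *
from cell import robot
import cv2
s=robot.observe();p=robot.read_camera('wrist')
for nm in ['track_ring','track_corner1','track_bar','paste_pot','tape_black']:
    for d in robot.tip_of(p,nm): print(nm,np.round(d['at'],1),round(d['p'],2),wristxy(p,s,[d['at']],.04 if 'track' in nm else 0.).round(4))
t=robot.read_camera('top')
a=cv2.resize(t['pixels'][150:260,200:360,::-1],None,fx=3,fy=3,interpolation=cv2.INTER_CUBIC)
w=cv2.resize(p['pixels'][:,:,::-1],(400,250))
c=np.zeros((600,490,3),np.uint8);c[:330,:480]=a;c[340:590,:400]=w
cv2.imwrite('pics/tw3.png',c);print(p['T_tool_cam'],p['fx'])
print(proj(t,np.array([s['tool_pos']])),np.c_[proj(t,world([.532,.1041,.5065]))])
E
```

```text
track_ring [  0.7 180. ] 0.79 [[ 0.4168 -0.2602]]
track_ring [323.5 231.7] 0.72 [[0.5294 0.0223]]
track_corner1 [ 23.9 117.3] 0.86 [[ 0.3806 -0.195 ]]
track_corner1 [ 70.2 184.3] 0.7 [[ 0.4514 -0.1541]]
track_corner1 [484.3 244.5] 0.68 [[0.5675 0.1256]]
track_corner1 [410. 154.] 0.57 [[0.4958 0.0831]]
track_bar [109.  106.3] 0.73 [[ 0.4124 -0.0954]]
track_bar [543.5 176.1] 0.61 [[0.5314 0.1805]]
paste_pot [298.7  79.2] 0.59 [[0.4325 0.0294]]
tape_black [556.6 111.2] 0.78 [[0.4932 0.2375]]
[[-6.11305158e-04  9.69374090e-01  2.45588070e-01  6.53224919e-02]
 [ 9.99999813e-01  5.86059510e-04  1.75880447e-04 -1.00189342e-03]
 [ 2.65647240e-05  2.45588132e-01 -9.69374267e-01 -1.66942076e-01]
 [ 0.00000000e+00  0.00000000e+00  0.00000000e+00  1.00000000e+00]] 309.70691628693146
[[320.08354069 217.18416709]] [[319.40048049 217.74903787]
 [290.47169939 234.07989572]
 [272.31611687 201.5938565 ]
 [243.22214481 217.69737481]]
```

View pics/tw3.png

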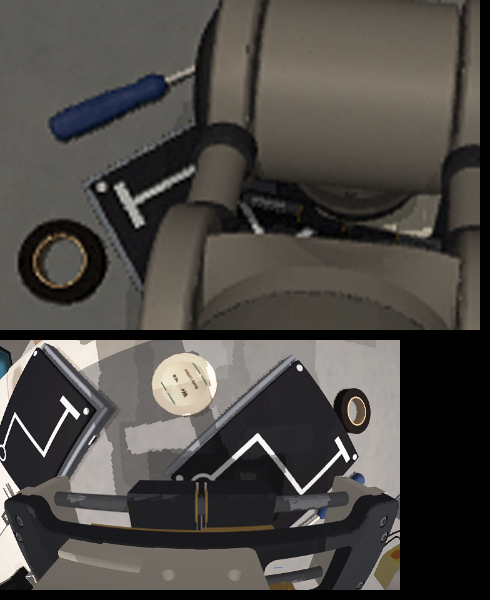

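```bash
python3 - <<'E'
from h import *
from cell import robot
import cv2
s=robot.observe();p=robot.read_camera('wrist');t=robot.read_camera('side')
g=lambda i:(255*(i/255.)**.5).astype(np.uint8)
w=g(p['pixels'][:,:,::-1]);a=g(t['pixels'][:,:,::-1])
W=cv2.resize(w[190:320,250:400],None,fx=4,fy=4,interpolation=cv2.INTER_CUBIC)
A=cv2.resize(a[150:225,285:350],None,fx=6,fy=6,interpolation=cv2.INTER_CUBIC)
Ti=np.linalg.inv(p['T_tool_cam'])
for z in (.017,0,-.02):
    v=Ti[:3,:3]@[0,0,z]+Ti[:3,3]; d=np.array([v[0],-v[1]]); r=np.hypot(*d); th=np.arctan2(r,-v[2])
    u=np.array([p['cx'],p['cy']])+d/r*th*p['fx']; print(z,u)
    q=proj(t,np.array([s['tool_pos']-[0,0,z]]))[0]; print(q)
    cv2.circle(A,tuple(((q-[285,150])*6).astype(int)),3,(0,0,255),-1)
    cv2.circle(W,tuple(((u-[250,190])*4).astype(int)),3,(0,0,255),-1)
c=np.zeros((520,800,3),np.uint8);c[:450,:390]=A;c[:,400:]=W[:,:400]
cv2.imwrite('pics/z4.png',c)
E
```

```text
0.017 [323.56946546 229.72400182]
[315.49977842 213.84808653]
0 [323.71855757 239.55398163]
[315.38710652 206.6742686 ]
-0.02 [323.93007455 253.59420141]
[315.25189204 198.06516497]
```

View pics/z4.png

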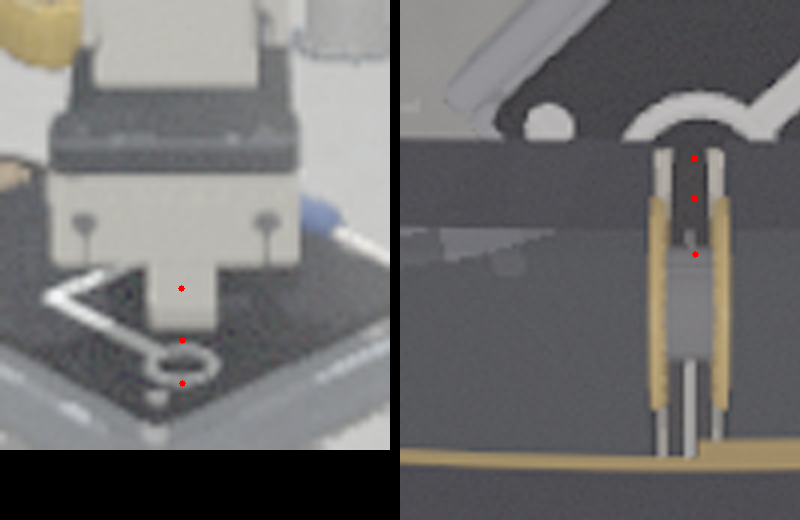

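```bash
python3 - <<'E'
from h import *
from cell import robot
from scipy.optimize import brentq
s=robot.observe();t=robot.read_camera('side')
for off in (0,.01,.019,.04,.07,.095):
    b=s['tool_pos']-off*np.array([.246,.969,0])
    f=lambda z,row:proj(t,np.array([[b[0],b[1],z]]))[0,1]-row
    w=proj(t,np.array([[b[0],b[1],.06]])+np.array([[-.97*.0375,.246*.0375,0],[.97*.0375,-.246*.0375,0]]))
    print(off,[round(brentq(f,-.1,.3,args=(r,)),4) for r in (193.8,204.8)],np.diff(w[:,0]))
E
```

```text
0 [0.0793, 0.0539] [36.58390563]
0.01 [0.0843, 0.0593] [36.97139583]
0.019 [0.0889, 0.0642] [37.32722279]
0.04 [0.0995, 0.0755] [38.18473349]
0.07 [0.1146, 0.0916] [39.48041279]
0.095 [0.1272, 0.1051] [40.62926858]
```

carry_out(
  commands=[
    [[0,0,0.001],0,0],
    [[0,0,0.001],0,0],
    [[0,0,0.001],0,0],
    [[0,0,0.001],0,0],
    [[0,0,0],0,0],
  ],
)

```text
time: 8.05
tool_pos: [0.5307, 0.022, 0.0454]
tool_rot: [3.142, -0.0, 2.893]
contact_force: [-0.1, -0.0, 0.8]
opening: 0.0007
grip_force: 0.0
```

```bash
python3 ob.py
```

```text
8.3 [ 0.5308  0.022   0.0455 -0.0057  0.3767 -0.229 ] [0.     0.     0.     0.3622 0.3974 0.2359]
```

```bash
python3 - <<'E'
from cell import robot
import cv2,numpy as np
t=robot.read_camera('side');print([d for d in robot.tip_of(t,'track_bar')])
i=t['pixels'][:,:,::-1];o=cv2.imread('pics/side0.png')
f=lambda i:cv2.resize((255*(i[150:235,260:375]/255.)**.5).astype(np.uint8),None,fx=3.4,fy=3.4,interpolation=cv2.INTER_CUBIC)
cv2.imwrite('pics/s5.png',np.hstack([f(o),f(i)]))
E
```

```text
[{'at': [300.9, 178.3], 'p': 0.96}, {'at': [267.2, 248.7], 'p': 0.64}]
```

View pics/s5.png

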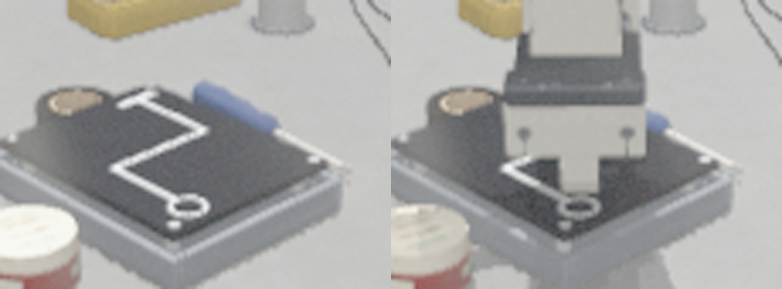

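carry_out(
  commands=[
    [[0,0,0.001],0,0],
    [[0,0,0.001],0,0],
    [[0,0,0.001],0,0],
    [[0,0,0.001],0,0],
    [[0,0,0],0,0],
  ],
)

```text
time: 9.02
tool_pos: [0.5307, 0.022, 0.0414]
tool_rot: [3.142, -0.0, 2.893]
contact_force: [-1.0, 0.2, -0.2]
opening: 0.0006
grip_force: 0.0
```

```bash
python3 ob.py
```

```text
9.275 [ 0.5308  0.022   0.0415  0.1308 -0.3011 -0.197 ] [0.     0.     0.     0.2929 0.4671 0.2378]
```

carry_out(
  commands=[
    [[0,0,0.001],0,0],
    [[0,0,0.001],0,0],
    [[0,0,0.001],0,0],
    [[0,0,0.001],0,0],
    [[0,0,0],0,0],
  ],
)

```text
time: 9.9
tool_pos: [0.5307, 0.022, 0.0374]
tool_rot: [3.142, -0.0, 2.893]
contact_force: [-0.7, -0.8, -0.6]
opening: 0.0005
grip_force: 0.0
```

```bash
python3 ob.py
```

```text
10.15 [ 0.5308  0.022   0.0375 -0.0254  0.0612 -0.2189] [0.     0.     0.     0.298  0.6126 0.5523]
```

carry_out(
  commands=[
    [[0,0,0.001],0,0],
    [[0,0,0.001],0,0],
    [[0,0,0.001],0,0],
    [[0,0,0.001],0,0],
    [[0,0,0],0,0],
  ],
)

```text
time: 10.78
tool_pos: [0.5307, 0.022, 0.0334]
tool_rot: [3.142, -0.0, 2.893]
contact_force: [0.1, 0.5, 0.3]
opening: 0.0004
grip_force: 0.0
```

```bash
python3 ob.py
```

```text
11.025 [ 0.5308  0.022   0.0335 -0.3252  0.054  -0.2697] [0.     0.     0.     0.4552 0.18   0.3217]
```

```bash
python3 - <<'E'
from h import *
from cell import robot
import cv2
s=robot.observe();t=robot.read_camera('side');w=robot.read_camera('wrist')
for nm in ['track_ring','track_corner1','track_bar','paste_pot']:
    print(nm,[(np.round(d['at'],1).tolist(),wristxy(w,s,[d['at']],.04).round(4).tolist()) for d in robot.tip_of(w,nm)])
g=lambda i:(255*(i[:,:,::-1]/255.)**.5).astype(np.uint8)
a=cv2.resize(g(t['pixels'])[150:235,265:365],None,fx=4,fy=4,interpolation=cv2.INTER_CUBIC)
b=cv2.resize(g(w['pixels'])[180:320,270:370],None,fx=4,fy=4,interpolation=cv2.INTER_CUBIC)
c=np.zeros((560,800,3),np.uint8);c[:340,:400]=a;c[:,400:]=b
cv2.imwrite('pics/z6.png',c)
E
```

```text
track_ring [([491.6, 253.5], [[0.5664, 0.1227]])]
track_corner1 [([417.2, 154.7], [[0.4945, 0.0828]]), ([57.7, 185.7], [[0.4498, -0.1511]]), ([492.4, 252.0], [[0.5655, 0.1233]]), ([11.1, 120.7], [[0.3831, -0.1939]])]
track_bar [([557.4, 177.4], [[0.5293, 0.1804]]), ([94.6, 104.7], [[0.4117, -0.0949]])]
paste_pot [([298.4, 77.8], [[0.4407, 0.0315]])]
```

View pics/z6.png

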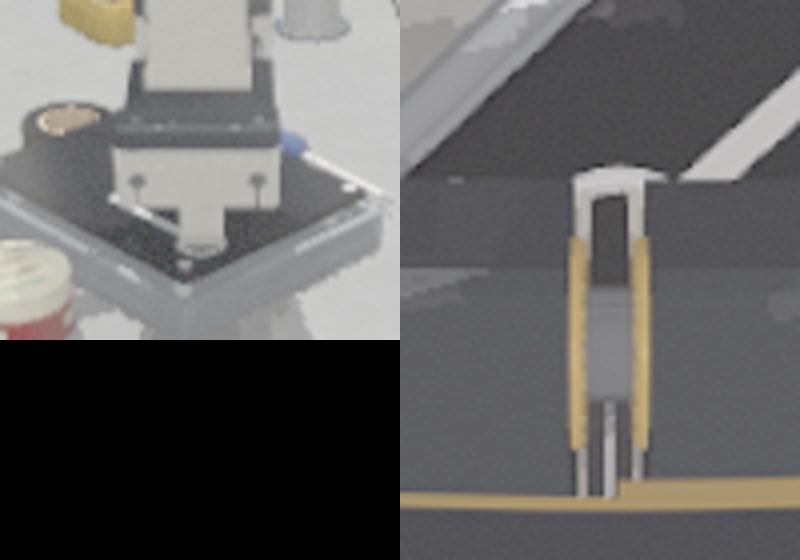

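carry_out(
  commands=[
    [[0,0,0.001],0,0],
    [[0,0,0.001],0,0],
    [[0,0,0.001],0,0],
    [[0,0,0],0,0],
  ],
)

```text
time: 11.82
tool_pos: [0.5308, 0.022, 0.0305]
tool_rot: [3.142, 0.0, 2.893]
contact_force: [-0.0, 0.4, 2.2]
opening: 0.0005
grip_force: 1.0
```

```bash
python3 ob.py
```

```text
12.075 [ 0.5308  0.022   0.0306 -0.6846  0.1442  1.989 ] [0.     0.     0.     0.4176 0.6011 0.3461]
```

carry_out(
  commands=[
    [[0,0,0.001],0,0],
    [[0,0,0.001],0,0],
    [[0,0,0.0005],0,0],
    [[0,0,0],0,0],
    [[0,0,0],0,0],
  ],
)

```text
time: 12.7
tool_pos: [0.5308, 0.022, 0.0281]
tool_rot: [3.142, 0.0, 2.893]
contact_force: [-1.3, 0.1, 3.3]
opening: 0.0004
grip_force: 1.5
```

```bash
python3 ob.py
```

```text
12.95 [ 0.5308  0.022   0.028  -0.4961  0.2893  2.8732] [0.     0.     0.     0.7571 0.3254 0.211 ]
```

carry_out(
  commands=[
    [[0.0031,0.0032,0],0,0],
    [[0.0031,0.0032,0],0,0],
    [[0.0031,0.0032,0],0,0],
    [[0.0031,0.0032,0],0,0],
    [[0.0031,0.0032,0],0,0],
    [[0.0031,0.0032,0],0,0],
    [[0.0031,0.0032,0],0,0],
    [[0.0031,0.0032,0],0,0],
    [[0,0,0],0,0],
  ],
)

```text
time: 14.08
tool_pos: [0.5126, 0.0536, 0.028]
tool_rot: [3.141, -0.001, 2.893]
contact_force: [0.3, 2.3, 4.0]
opening: 0.0007
grip_force: 1.5
```

```bash
python3 ob.py
```

```text
14.325 [ 0.5126  0.0534  0.0279 -0.2401  2.5369  3.1801] [0.000e+00 1.000e-04 0.000e+00 3.285e-01 6.748e-01 3.760e-01]
```

carry_out(
  commands=[
    [[0.003,0.0032,0],0,0],
    [[0.003,0.0032,0],0,0],
    [[0.003,0.0032,0],0,0],
    [[0.003,0.0032,0],0,0],
    [[0.003,0.0032,0],0,0],
    [[0.003,0.0032,0],0,0],
    [[0.003,0.0032,0],0,0],
    [[0.003,0.0032,0],0,0],
    [[0,0,0],0,0],
  ],
)

```text
time: 15.45
tool_pos: [0.4956, 0.0843, 0.028]
tool_rot: [3.141, -0.001, 2.893]
contact_force: [0.5, 1.7, 3.1]
opening: 0.0002
grip_force: 1.5
```

```bash
python3 ob.py; python3 - <<'E'
from h import *
from cell import robot
s=robot.observe();w=robot.read_camera('wrist')
for nm in ['track_corner1','track_bar']:
    print(nm,[(np.round(d['at'],1).tolist(),wristxy(w,s,[d['at']],.036).round(4).tolist()) for d in robot.tip_of(w,nm)])
E
```

```text
15.7 [ 0.4957  0.0841  0.0279 -0.4564  2.328   3.4407] [0.000e+00 1.000e-04 0.000e+00 2.596e-01 4.426e-01 6.201e-01]
track_corner1 [([28.2, 249.0], [[0.4507, -0.1594]])]
track_bar [([490.3, 252.5], [[0.5293, 0.1827]]), ([50.6, 187.9], [[0.414, -0.0965]])]
```

carry_out(
  commands=[
    [[-0.00325,0.0031,0],0,0],
    [[-0.00325,0.0031,0],0,0],
    [[-0.00325,0.0031,0],0,0],
    [[-0.00325,0.0031,0],0,0],
    [[-0.00325,0.0031,0],0,0],
    [[-0.00325,0.0031,0],0,0],
    [[-0.00325,0.0031,0],0,0],
    [[-0.00325,0.0031,0],0,0],
    [[-0.00325,0.0031,0],0,0],
    [[0,0,0],0,0],
  ],
)

```text
time: 17.1
tool_pos: [0.5321, 0.1039, 0.0281]
tool_rot: [3.141, 0.001, 2.893]
contact_force: [0.2, 1.4, 3.4]
opening: 0.0005
grip_force: 1.5
```

```bash
python3 ob.py
```

```text
17.35 [0.532  0.1038 0.0283 1.374  0.9101 2.8759] [1.000e-04 1.000e-04 0.000e+00 6.898e-01 3.530e-01 4.935e-01]
```

carry_out(
  commands=[
    [[-0.0031,0.0031,0],0,0],
    [[-0.0031,0.0031,0],0,0],
    [[-0.0031,0.0031,0],0,0],
    [[-0.0031,0.0031,0],0,0],
    [[-0.0031,0.0031,0],0,0],
    [[-0.0031,0.0031,0],0,0],
    [[-0.0031,0.0031,0],0,0],
    [[-0.0031,0.0031,0],0,0],
    [[-0.0031,0.0031,0],0,0],
    [[0,0,0],0,0],
  ],
)

```text
time: 18.6
tool_pos: [0.5659, 0.1241, 0.0281]
tool_rot: [3.141, 0.001, 2.893]
contact_force: [1.0, 1.5, 2.4]
opening: 0.0005
grip_force: 1.5
```

```bash
python3 ob.py
```

```text
18.85 [0.5659 0.124  0.0283 0.8278 1.3473 2.8465] [0.000e+00 1.000e-04 0.000e+00 3.073e-01 4.495e-01 4.737e-01]
```

carry_out(
  commands=[
    [[0.0029,0.0032,0],0,0],
    [[0.0029,0.0032,0],0,0],
    [[0.0029,0.0032,0],0,0],
    [[0.0029,0.0032,0],0,0],
    [[0.0029,0.0032,0],0,0],
    [[0.0029,0.0032,0],0,0],
    [[0.0029,0.0032,0],0,0],
    [[0.0029,0.0032,0],0,0],
    [[0,0,0],0,0],
  ],
)

```text
time: 19.98
tool_pos: [0.5486, 0.1549, 0.028]
tool_rot: [3.141, -0.001, 2.893]
contact_force: [-0.4, 1.1, 2.6]
opening: 0.0007
grip_force: 1.5
```

```bash
python3 ob.py
```

```text
20.225 [ 0.5487  0.1547  0.0279 -0.3111  1.9883  2.9651] [0.000e+00 1.000e-04 0.000e+00 2.879e-01 3.606e-01 3.341e-01]
```

carry_out(
  commands=[
    [[0.0028,0.0032,0],0,0],
    [[0.0028,0.0032,0],0,0],
    [[0.0028,0.0032,0],0,0],
    [[0.0028,0.0032,0],0,0],
    [[0.0028,0.0032,0],0,0],
    [[0.0028,0.0032,0],0,0],
    [[0.0028,0.0032,0],0,0],
    [[0.0028,0.0032,0],0,0],
    [[0,0,0],0,0],
    [[0,0,0],0,0],
    [[0,0,0],0,0],
  ],
)

```text
time: 21.6
tool_pos: [0.5334, 0.1848, 0.028]
tool_rot: [3.141, -0.001, 2.893]
contact_force: [-1.6, 2.3, 2.5]
opening: 0.0004
grip_force: 1.5
```

```bash
python3 ob.py; python3 - <<'E'
from cell import robot
import cv2,numpy as np
i=robot.read_camera('side')['pixels'][:,:,::-1]
i=(255*(i/255.)**.5).astype(np.uint8)
cv2.imwrite('pics/end.png',cv2.resize(i[130:250,230:400],None,fx=4.5,fy=4.5,interpolation=cv2.INTER_CUBIC))
E
```

```text
21.85 [ 0.5334  0.1846  0.028  -1.0203  1.8998  3.0741] [0.000e+00 1.000e-04 0.000e+00 2.603e-01 4.146e-01 4.336e-01]
```

View pics/end.png

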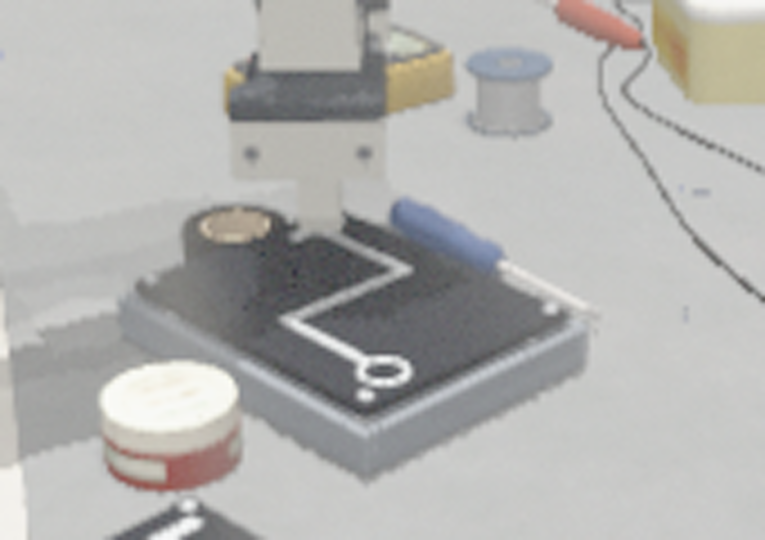

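The fingers stand on the crossbar (about 315, 230 in the crop), and the ring now sits lower at (384, 370), so the plate has sunk about 4 mm. The screwdriver, pot and tape have not moved.

```bash
python3 -c "
from cell import robot
print(robot.hand_in())"
```

```text
the job is handed in; nothing more can be done
None
```

I traced the track from the ring around both corners to the crossbar and handed the job in at about 22 s with the fingers still pressing there: about 3 N, plate about 4 mm down, bystanders unmoved in the last picture. The hand-in gave no verdict, and the fingers touched the plate with the TCP about 25 mm lower than the stated 17 mm tip length implies, so I set the depth from the force reading.

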